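Lock the ball launcher with its quarter-turn T-stud

TASK

Take the T-stud (the one with the flat wing head) out of the grey rack, feel for the slot in the launcher's receptacle and push its crossbar down through the slot against the spring. Turn it a quarter turn, either way, and let it come up so that the crossbar seats in the cross groove beneath and the stud stays locked upright; then let go. Be gentle, do not force the stud against the launcher (keep below 40 N), and leave everything else where it is.

Things in the scene. Friction and masses are not known exactly. Their poses are not given: they have to be found in the camera images.
- stud: the T-stud, about 60 g, made of a steel crossbar 30 x 8 x 8 mm (long along its x) at the foot, a round steel stem of 8 mm diameter above it, and a black flat wing head 34 mm (x) x 14 mm (y) x 26 mm high, parallel to the crossbar; 66 mm tall in all. Origin at the centre of the crossbar's underside, z up. It stands in one of the rack's two slots, crossbar downwards
- stud_grip (a point): the centre of the T-stud's wing head, 53 mm above the crossbar's underside: the place to grip it, across the 14 mm (along its y)
- stud_foot (a point): the centre of the underside of the T-stud's crossbar; axes as the stud's (x along crossbar and head, z up)
- launcher: the grey ball launcher, fixed to the board. Origin under the centre of its receptacle, at the underside, z up. The receptacle is a grey box 84 (x) x 100 mm (y) whose top is 46 mm above the origin. The launcher's upper body (pipe elbow, 146 mm high) begins 100 mm from the origin on its +y side
- receptacle (a point): the middle of the receptacle's top, 46 mm above the launcher's origin, axes as the launcher's. There lies an aluminium slide, 6 mm thick, with a through slot 36 mm long (x) and 10 mm wide (y). The slot is central along x, but up to 12 mm off this point either way along y (not measured: look or feel). The slide is stiff (over 60 N to shift it) and need not be shifted
- groove (a point): 40 mm above the launcher's origin, axes as the launcher's: the ceiling of the cross groove under the slide, 11 mm wide, 3 mm deep, along y, crossing the slot's middle (the slot's y offset applies). The ridges on both sides reach down to 37 mm. With its crossbar a quarter turned and seated in the groove, the stud's foot stands at 32 mm
- spring_plate (a point): 35 mm above the launcher's origin: top of the sprung plate under the slot at rest. It goes down at most 14 mm, with 3.5 N at first and 0.5 N more per mm; the hard stop is at 21 mm. To turn below the ridges the stud's foot must be lower than 29 mm, where the spring gives about 7 N
- rack: grey rack, 60 x 170 x 28 mm, fixed, origin under its centre. Two slots 33 x 10 mm, 20 mm deep, long along its x, at y = -50 mm and +50 mm; the crossbar's underside stands 8 mm above the rack's underside
- plug: blanking plug with a round black head (28 mm across, 20 mm high) on a straight flat steel blade 30 x 8 x 34 mm, no stem; in the rack's other slot, to be left. Origin at the blade's lower end
- module_a: motor driver module, 44 x 44 x 34 mm, a bystander; origin under its centre
- module_b: motor driver module, 44 x 44 x 34 mm, a bystander; origin under its centre
- screwdriver: screwdriver with orange handle lying on the board, a bystander
- supply: metal power supply, 100 x 180 x 35 mm, a bystander; origin under its centre
- motor: small steel motor standing upright, 36 mm across, 63 mm high with its shaft, a bystander; origin under its centre
- roller: black rubber roller lying flat, 70 mm across, 30 mm high, a bystander; origin under its centre

How it is judged:
On the way:
1. the crossbar has gone into the slot, lying along it (z of stud_foot in the frame of launcher between 0.015 and 0.036 m and horizontal distance between stud_foot and receptacle below 0.017 m and angle between the x axis of stud_foot and the x axis of launcher, either way round below 0.3 rad), for 0.1 s.
At the end, for the whole second after the job is handed in: The T-stud is in the receptacle, its crossbar turned a quarter (within 0.2 rad of the launcher's y), seated up in the cross groove (underside 30.3 to 34.5 mm above the launcher's origin), its foot within 17 mm of the receptacle's middle, upright within 0.15 rad, at rest and released (z of stud_foot in the frame of launcher between 0.0303 and 0.0345 m and angle between the x axis of stud_foot and the y axis of launcher, either way round below 0.2 rad and horizontal distance between stud_foot and receptacle below 0.017 m and angle between stud_foot's own z axis and vertical below 0.15 rad and linear speed of stud below 0.02 m/s); the robot touches nothing.
It fails at once if the stud is forced: more than 40 N between the stud and the launcher (contact force between stud and launcher above 40 N).
It fails at once if the plug or another bystander is moved by more than 30 mm (distance of any of plug, module_a, module_b, screwdriver, supply, motor, roller from where it was at the start of the episode above 0.03 m).
It also fails if it takes over 67 s, if anything falls off the work surface, if the arm or the gripper's body presses on something with over 40 N, if the wrist force passes 120 N, or if a joint passes its speed limit or range.

ROBOT

A 7-joint arm with a two-finger parallel gripper is mounted at the origin on the work surface. World frame = base frame: x ahead of the robot, y to its left, z up, the work surface at z = 0. Lengths are in m, angles in rad, forces in N, time in s.
With the tool pointing down it reaches from about 0.4 to 0.75 m from the base axis. Payload 19.5 kg.
Tool frame: the origin (TCP) lies at the very end of the fingers, on their centre line; the grasp point (between the pads) lies behind it (manip.grip_point_offset is the z of the grasp point in the tool frame, in m); z points along the fingers, y is the line along which they close (so a half turn about z gives the same grasp; the last joint's range is limited). The gripper opens to 85 mm and grips with 20 to 120 N. Pads are 22 mm wide; open, the fingers measure 114 mm over their backs; the gripper's body (76 mm by 85 mm) begins 54 mm behind the grasp point. The pads swing forward as they close: fully open they stand 13 mm farther back than shut.
Start: joints at [1.115, 0.707, -0.028, 1.485, 0.022, 0.951, -0.075], TCP at [0.231, -0.526, 0.21] pointing down, gripper open.
Joint ranges: [-2.71, 2.71], [-0.32, 2.16], [-1.57, 1.52], [0, 2.45], [-1.46, 4.6], [0, 2.02], [-2.83, 2.83]. Speed limits (rad/s): [1.89, 1.89, 2.57, 2.57, 3.01, 3.01, 3.01].

INTERFACE

Orientations are given as a 3x3 rotation matrix whose columns are the frame's x, y, z axes.
In Python, from plant import manip gives the robot as it stands. The module is installed in compiled form; this text tells all that it offers.
- The arm moves only by the tool jog_arm, never from a script. Its argument "plan" is a list of rows, each an object of numbers: "x", "y", "z": the shift along the tool's x, y, z in m; "wx", "wy", "wz": the turn, a rotation vector about the tool's x, y, z in degrees; "jaw": the closure, from 0 (fully open) to 1 (shut). In form: [{"x": .., "y": .., "z": .., "wx": .., "wy": .., "wz": .., "jaw": ..}, ...]. A call has 1 to 20 rows; each row shifts and turns the commanded pose from where the row before left it, along the tool's axes as they then stand; what a row does not reach is not made up. A row lasts 1/12 s, in which the tool goes at most 41.7 mm and 7.16 degrees, less where a joint would pass 70% of its speed; a pose out of reach is approached as far as the arm can. A call is refused whole if a number of a shift passes 0.0417 or a number of a turn 7.16, either way. A call with a gripper value outside its range is refused whole. The fingers move at their own pace and stop on an object; "newtons" is the grip in N (left out, the last holds). Time passes only in rows, so rows that do not move let the fingers close. It gives the time, the measured TCP pose, the force, the opening and the grip force at its end, in the units of the state.
- manip.observe(): the state, without advancing time (a new reading comes with each control period).
- manip.snapshot(name): name is "side" or "top" or "wrist"; returns (picture, depth): 384x512x3 uint8, red, green, blue; 384x512 float32, m along the optical axis (not along the pixel's ray), 0 where there is no reading.
- manip.camera_params(name): a dict with "K" (3x3 intrinsics, pixels), "distortion" ([k1, k2, p1, p2, k3] as OpenCV has them; the pictures are not rectified), "camera_from_world" (4x4, takes a point from world to camera coordinates). Camera axes: x right, y down, z forward; pixel columns grow to the right and rows downward; lengths in m; the calibration is good to about 2 mm. A picture is of the moment at which its call begins: read the wrist's pose just before it. camera_params takes no time and is no camera call; for the wrist camera it gives the pose at the moment of the call.
- manip.sign_off(): hands the job in; it is judged then, once.
Trained networks look in the newest picture that a camera, given by its name, has taken for a name from the list of things; names that differ only in an ending like _2 or _b are one class to them, and where a whole thing is asked for, a point or a joint stands for the part that bears it (a point fixed in the world has none). Each returns a list of dicts, best first, with "p" (0 to 1); they miss things now and then, are a little off and sometimes report something else, mostly with a low value. They report only what shows in the picture. A call takes as long as a camera call.
- manip.look_for(camera, target): "location" ([x, y, z] in m, in the coordinates of the camera as it stood for that picture, good to about 4 mm: the middle of the surface that is visible of it).
The state is a dict: "clock": time; "joint_pos": joint angles; "joint_velocities": joint speeds; "effort": joint torques, N m; "ee_pos": TCP position; "tool_rot": TCP orientation; "contact_force": force on the tool from outside, world axes, zero at the start; "ft_torque": the same for the moment, N m; "width": opening from 0.0 (shut) to 1.0 (fully open); "grip_force": force on a finger pad.
Only numpy, scipy, OpenCV 4.12 (cv2) and the standard library are available. Lean on these libraries where they do the work, as an engineer would, in place of code of your own. Each camera call takes 0.05 s, during which the arm holds its last target. There are 200 camera calls.

## Working session

There is one attempt and no reset: what is moved stays moved. The work goes in short steps, Python scripts to look and compute and a tool call to move; the robot and the scene stay as the last step left them, time stands still between calls to the robot, and variables do not carry over. Pictures are saved under pics/ and viewed, at most 10 in all, crops included, and the job is handed in when it is done.

Besides the shell and the picture viewer there is one more tool, called as name(argument=value, ...), one argument or row to a line, values as JSON. jog_arm: Moves the arm, as the interface text tells. Its arguments: {"type":"object","properties":{"plan":{"type":"array"},"newtons":{"type":"number"}},"required":["plan"]}

```bash
mkdir -p pics; cat > h.py <<'E'
import numpy as np, cv2
from plant import manip
def snap(name, fn=None):
    P=manip.camera_params(name); im,d=manip.snapshot(name)
    if fn: cv2.imwrite('pics/'+fn, im[:,:,::-1])
    return im,d,P
def cloud(d,P):
    h,w=d.shape; u,v=np.meshgrid(np.arange(w),np.arange(h))
    n=cv2.undistortPoints(np.stack([u,v],-1).reshape(-1,1,2).astype(np.float64),np.array(P['K']),np.array(P['distortion'])).reshape(h,w,2)
    c=np.dstack([n*d[...,None],d]); T=np.linalg.inv(P['camera_from_world'])
    W=c@T[:3,:3].T+T[:3,3]; W[d==0]=np.nan
    return W
def find(cam,t,P):
    T=np.linalg.inv(P['camera_from_world'])
    return [(round(r['p'],2),np.round(T[:3,:3]@np.array(r['location'])+T[:3,3],3)) for r in manip.look_for(cam,t)[:3]]
E
python3 - <<'E'
from h import *
s=manip.observe(); print(s['clock'],s['ee_pos'],np.round(s['tool_rot'],3),s['contact_force'],s['width'],manip.grip_point_offset)
im,d,P=snap('top','top0.png'); np.savez('top0.npz',im=im,d=d,W=cloud(d,P))
for t in ['stud','plug','launcher','rack','receptacle']: print(t,find('top',t,P))
im,d,P=snap('side','side0.png'); np.savez('side0.npz',im=im,d=d,W=cloud(d,P))
for t in ['stud','plug','launcher']: print(t,find('side',t,P))
E
```

```text
0.0 [ 0.23110524 -0.52621025  0.20953927] [[ 0.916  0.402 -0.   ]
 [ 0.402 -0.916  0.001]
 [-0.    -0.001 -1.   ]] [ 0.13254342  0.44222593 -0.37398701] 0.9971398355395023 -0.0187
stud [(0.54, array([ 0.533, -0.323,  0.081])), (0.54, array([ 0.804, -0.025,  0.05 ]))]
plug [(0.24, array([ 0.804, -0.025,  0.044]))]
launcher [(0.83, array([0.621, 0.216, 0.074]))]
rack [(0.87, array([ 0.53 , -0.266,  0.039]))]
receptacle [(0.63, array([0.619, 0.216, 0.073]))]
stud [(0.69, array([ 0.516, -0.262,  0.036])), (0.41, array([ 0.526, -0.319,  0.071]))]
plug []
launcher [(0.97, array([0.598, 0.215, 0.056])), (0.56, array([ 0.688, -0.321,  0.03 ]))]
```

View pics/top0.png

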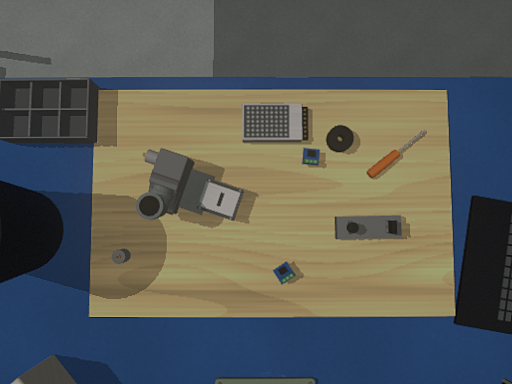

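View pics/side0.png

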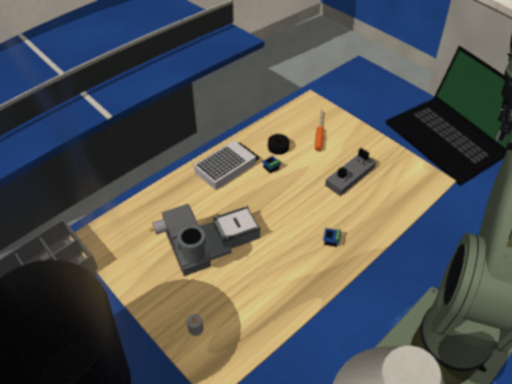

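Top: stud at (392,227) with its wing head running roughly along image vertical, plug at (353,228), receptacle plate at (221,199) with a dark slot at (221,200), and the launcher body up-left of it. Next I measure these in the cloud.

```bash
python3 - <<'E'
from h import *
z=np.load('top0.npz'); W=z['W']; im=z['im']; g=im.mean(2)
def rect(m,n):
    p=W[m].reshape(-1,3); p=p[~np.isnan(p[:,0])]
    r=cv2.minAreaRect((p[:,:2]*1000).astype(np.float32)); print(n,len(p),'rect',np.round(r,1) if 0 else r,'medz',np.median(p[:,2]),'mean',p.mean(0).round(4))
v,u=np.mgrid[:384,:512]
R=(u>330)&(u<412)&(v>210)&(v<245)
rect(R&(W[...,2]>.015),'rack')
rect(R&(W[...,2]>.05)&(u>375),'stud'); rect(R&(W[...,2]>.042)&(u<370),'plug')
S=(u>195)&(u<248)&(v>175)&(v<225)
rect(S&(W[...,2]>.035)&(W[...,2]<.06)&(W[...,1]<.26),'recept')
white=S&(g>150)&(W[...,2]>.035); rect(white,'slide')
dark=S&(u>212)&(u<231)&(v>190)&(v<212)&(g<90); rect(dark,'slot')
print(g[188:212,210:234].astype(int)); print((W[188:212:2,214:230:2,2]*1000).round())
L=(u>130)&(u<250)&(v>140)&(v<225)&(W[...,2]>.015); rect(L,'launch')
c=cv2.resize(im[140:260,130:260],None,fx=5,fy=5,interpolation=cv2.INTER_CUBIC)
c2=cv2.resize(im[205:250,330:415],None,fx=7,fy=7,interpolation=cv2.INTER_CUBIC)
cv2.imwrite('pics/c.png',c[:,:,::-1])
E
```

```text
rack 1494 rect ((528.6453857421875, -272.3140563964844), (60.132450103759766, 169.2432098388672), 1.1451771259307861) medz 0.035557351469870935 mean [ 0.5285 -0.2691  0.0403]
stud 118 rect ((528.5225830078125, -320.8772277832031), (14.4480562210083, 32.69013595581055), 89.84972381591797) medz 0.07974932266059942 mean [ 0.5293 -0.3189  0.0764]
plug 105 rect ((528.3807373046875, -221.11570739746094), (22.669212341308594, 28.61156463623047), 88.34217071533203) medz 0.06912416338445748 mean [ 0.528  -0.2207  0.0671]
recept 1207 rect ((600.6341552734375, 117.39749145507812), (100.45386505126953, 81.53849792480469), 71.12557983398438) medz 0.05324624663092892 mean [0.6003 0.1168 0.0524]
slide 498 rect ((600.1632080078125, 117.60511779785156), (81.910888671875, 62.428619384765625), 70.73735046386719) medz 0.0535769771781055 mean [0.5953 0.11   0.0537]
slot 40 rect ((591.905029296875, 121.85283660888672), (7.626120567321777, 52.26443099975586), 67.91262817382812) medz 0.04277003411516184 mean [0.5999 0.1187 0.0432]
[[148 148 148 146 147 146 146 147 147 148 149 151 154 158 156 147 139 118
  1
[... 2239 characters left out ...]
4 144]
 [ 63  61  57  62  90 118 126 137 154 159 155 153 153 153 152 152 151 150
  151 150 151 152 156 140]]
[[52. 55. 57. 52. 51. 52. 53. 52.]
 [53. 49. 55. 53. 53. 55. 53. 55.]
 [53. 53. 53. 55. 54. 53. 53. 54.]
 [53. 56. 50. 53. 42. 41. 50. 55.]
 [53. 56. 52. 45. 45. 53. 54. 55.]
 [56. 53. 55. 43. 41. 56. 56. 57.]
 [54. 52. 53. 42. 43. 52. 54. 54.]
 [54. 53. 39. 41. 53. 52. 53. 55.]
 [54. 54. 41. 42. 58. 51. 55. 52.]
 [53. 54. 41. 44. 55. 55. 52. 55.]
 [53. 57. 54. 55. 53. 52. 55. 53.]
 [47. 52. 54. 51. 53. 52. 50. 53.]]
launch 4592 rect ((654.3692626953125, 178.14971923828125), (269.25054931640625, 209.9566650390625), 89.3779067993164) medz 0.07123354426075829 mean [0.6254 0.2034 0.0787]
```

```bash
cat >> h.py <<'E'
def go(p,yawdeg):
    """total shift in current tool axes, and wz (deg)"""
    s=manip.observe(); R=np.array(s['tool_rot']); d=R.T@(np.array(p)-s['ee_pos'])
    y=np.degrees(np.arctan2(R[1,0],R[0,0])); dy=(yawdeg-y+180)%360-180
    c,sn=np.cos(np.radians(yawdeg)),np.sin(np.radians(yawdeg))
    T=np.array([[c,sn,0],[sn,-c,0],[0,0,-1]]); rv=cv2.Rodrigues(R.T@T)[0].ravel()
    print('t',round(s['clock'],2),'pos',np.round(s['ee_pos'],4),'yaw',round(y,2),'shift mm',np.round(d*1000,1),'rotvec deg',np.round(np.degrees(rv),2),'F',np.round(s['contact_force'],1),'w',round(s['width'],3),'q',np.round(s['joint_pos'],2))
E
python3 - <<'E'
from h import *
z=np.load('top0.npz'); W=z['W']; im=z['im']; g=im.mean(2)
for a in [(290,310,200,230),(255,270,170,200),(340,400,250,270),(220,240,240,260)]: print(np.nanmedian(W[a[2]:a[3],a[0]:a[1],2]))
P=manip.camera_params('top')
T=np.linalg.inv(P['camera_from_world'])
v,u=np.mgrid[:384,:512]
w=np.clip((150-g)/100,0,1)*((u>214)&(u<228)&(v>190)&(v<208)); c=np.array([(w*u).sum(),(w*v).sum()])/w.sum()
n=cv2.undistortPoints(c.reshape(1,1,2),np.array(P['K']),np.array(P['distortion'])).ravel()
r=T[:3,:3]@[n[0],n[1],1]; o=T[:3,3]
for zt in (.046,.0535): print(c,o+r*(zt-o[2])/r[2])
go([.528,-.321,.17],1.2)
E
```

```text
0.007498454313260128
0.00754323038061977
0.007328413782907051
0.007663152868464196
[220.01562172 199.04217163] [0.60052704 0.11799003 0.046     ]
[220.01562172 199.04217163] [0.60009527 0.117314   0.0535    ]
t 0.5 pos [ 0.2312 -0.5264  0.2099] yaw 23.71 shift mm [354.3 -68.7  39.9] rotvec deg [-1.000e-02  0.000e+00  2.251e+01] F [ 0.1 -0.1 -0.2] w 1.003 q [ 1.12  0.71 -0.03  1.48  0.02  0.95 -0.08]
```

jog_arm(
  plan=[
    {"x": 0.0253, "y": -0.0049, "z": 0.002},
    {"x": 0.0253, "y": -0.0049, "z": 0.002},
    {"x": 0.0253, "y": -0.0049, "z": 0.002},
    {"x": 0.0253, "y": -0.0049, "z": 0.002},
    {"x": 0.0253, "y": -0.0049, "z": 0.002},
    {"x": 0.0253, "y": -0.0049, "z": 0.002},
    {"x": 0.0253, "y": -0.0049, "z": 0.002},
    {"x": 0.0253, "y": -0.0049, "z": 0.002},
    {"x": 0.0253, "y": -0.0049, "z": 0.002},
    {"x": 0.0253, "y": -0.0049, "z": 0.002},
    {"x": 0.0253, "y": -0.0049, "z": 0.002},
    {"x": 0.0253, "y": -0.0049, "z": 0.002},
    {"x": 0.0253, "y": -0.0049, "z": 0.002},
    {"x": 0.0253, "y": -0.0049, "z": 0.002},
    {"wz": 5.6},
    {"wz": 5.6},
    {"wz": 5.6},
    {"wz": 5.7},
    {},
    {},
  ],
)

```text
$.plan[0]: bad value
```

```bash
python3 - <<'E'
from h import *
im,d,P=snap('wrist','w1.png'); W=cloud(d,P); np.savez('w1.npz',im=im,d=d,W=W)
print(find('wrist','stud',P),find('wrist','rack',P))
go([.528,-.321,.06],1.2)
m=(W[...,2]>.06)&(W[...,2]<.1)&(abs(W[...,0]-.528)<.03)&(abs(W[...,1]+.32)<.03)
p=W[m]; print(len(p),np.percentile(p[:,2],[5,50,95]),cv2.minAreaRect((p[:,:2]*1000).astype(np.float32)))
m=(W[...,2]>.025)&(W[...,2]<.042); print(np.nanmedian(W[...,2][m]),np.nanmedian(W[...,2][abs(W[...,2])<.02]))
E
```

```text
[] []
t 0.65 pos [ 0.2312 -0.5264  0.21  ] yaw 23.71 shift mm [354.4 -68.8 150. ] rotvec deg [-1.000e-02  0.000e+00  2.251e+01] F [ 0.2  0.  -0.2] w 0.996 q [ 1.12  0.71 -0.03  1.48  0.02  0.95 -0.08]Traceback (most recent call last):
  File "<stdin>", line 6, in <module>
    return _quantile_unchecked(
        a, q, axis, out, overwrite_input, method, keepdims, weights)
    return _ureduce(a,
                    func=_quantile_ureduce_func,
    ...<5 lines>...
                    overwrite_input=overwrite_input,
                    method=method)
    r = func(a, **kwargs)
    result = _quantile(arr,
                       quantiles=q,
    ...<2 lines>...
                       out=out,
                       weights=wgt)
    slices_having_nans = np.isnan(arr[-1, ...])
                                  ~~~^^^^^^^^^
IndexError: index -1 is out of bounds for axis 0 with size 0
```

View pics/w1.png

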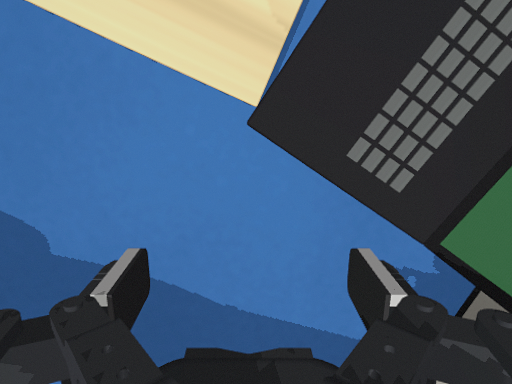

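The move was refused, so that picture shows only blue bench and laptop, with the fingers at (120,280) and (375,280). Each row probably needs all seven keys.

jog_arm(
  plan=[
    {"x": 0.0253, "y": -0.0049, "z": 0.002, "wx": 0, "wy": 0, "wz": 0, "jaw": 0},
    {"x": 0.0253, "y": -0.0049, "z": 0.002, "wx": 0, "wy": 0, "wz": 0, "jaw": 0},
    {"x": 0.0253, "y": -0.0049, "z": 0.002, "wx": 0, "wy": 0, "wz": 0, "jaw": 0},
    {"x": 0.0253, "y": -0.0049, "z": 0.002, "wx": 0, "wy": 0, "wz": 0, "jaw": 0},
    {"x": 0.0253, "y": -0.0049, "z": 0.002, "wx": 0, "wy": 0, "wz": 0, "jaw": 0},
    {"x": 0.0253, "y": -0.0049, "z": 0.002, "wx": 0, "wy": 0, "wz": 0, "jaw": 0},
    {"x": 0.0253, "y": -0.0049, "z": 0.002, "wx": 0, "wy": 0, "wz": 0, "jaw": 0},
    {"x": 0.0253, "y": -0.0049, "z": 0.002, "wx": 0, "wy": 0, "wz": 0, "jaw": 0},
    {"x": 0.0253, "y": -0.0049, "z": 0.002, "wx": 0, "wy": 0, "wz": 0, "jaw": 0},
    {"x": 0.0253, "y": -0.0049, "z": 0.002, "wx": 0, "wy": 0, "wz": 0, "jaw": 0},
    {"x": 0.0253, "y": -0.0049, "z": 0.002, "wx": 0, "wy": 0, "wz": 0, "jaw": 0},
    {"x": 0.0253, "y": -0.0049, "z": 0.002, "wx": 0, "wy": 0, "wz": 0, "jaw": 0},
    {"x": 0.0253, "y": -0.0049, "z": 0.002, "wx": 0, "wy": 0, "wz": 0, "jaw": 0},
    {"x": 0, "y": 0, "z": 0, "wx": 0, "wy": 0, "wz": 5.6, "jaw": 0.2},
    {"x": 0, "y": 0, "z": 0, "wx": 0, "wy": 0, "wz": 5.6, "jaw": 0.3},
    {"x": 0, "y": 0, "z": 0, "wx": 0, "wy": 0, "wz": 5.6, "jaw": 0.3},
    {"x": 0, "y": 0, "z": 0, "wx": 0, "wy": 0, "wz": 5.7, "jaw": 0.3},
    {"x": 0, "y": 0, "z": 0, "wx": 0, "wy": 0, "wz": 0, "jaw": 0.3},
    {"x": 0, "y": 0, "z": 0, "wx": 0, "wy": 0, "wz": 0, "jaw": 0.3},
  ],
)

```text
clock: 2.23
ee_pos: [0.5068, -0.3357, 0.1839]
tool_rot: [[1.0, 0.024, -0.0], [0.024, -1.0, -0.0], [-0.0, 0.0, -1.0]]
contact_force: [-0.0, 0.4, -0.1]
width: 0.7
grip_force: 0.0
```

```bash
python3 - <<'E'
from h import *
im,d,P=snap('wrist','w2.png'); W=cloud(d,P); np.savez('w2.npz',im=im,d=d,W=W)
print(find('wrist','stud',P),find('wrist','rack',P))
go([.528,-.321,.06],1.2)
m=(W[...,2]>.06)&(W[...,2]<.1)&(abs(W[...,0]-.528)<.03)&(abs(W[...,1]+.32)<.03)
p=W[m]; print(len(p))
if len(p): print(np.percentile(p[:,2],[5,50,95]),cv2.minAreaRect((p[:,:2]*1000).astype(np.float32)))
m=(W[...,2]>.025)&(W[...,2]<.042); print(np.nanmedian(W[...,2][m]),np.nanmedian(W[...,2][abs(W[...,2])<.02]))
E
```

```text
[] [(0.94, array([ 0.53 , -0.277,  0.038]))]
t 2.38 pos [ 0.5067 -0.3359  0.184 ] yaw 1.35 shift mm [ 21.7 -14.4 124. ] rotvec deg [-0.01  0.    0.15] F [0.9 0.1 0.2] w 0.7 q [ 0.47  0.79  0.14  1.39 -0.12  0.96 -0.91]
772
[0.06662678 0.0818779  0.08303769] ((529.2972412109375, -325.35845947265625), (33.82749557495117, 13.763432502746582), 0.8239982724189758)
0.036122989723402776 0.008136967778801685
```

View pics/w2.png

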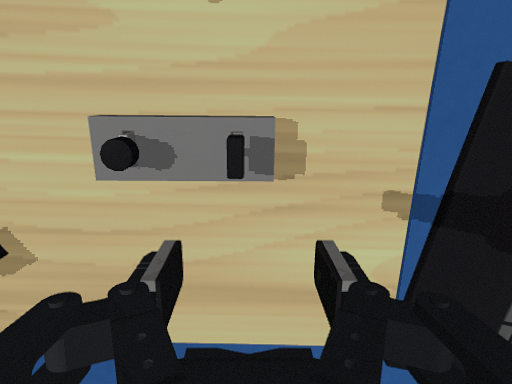

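The picture shows the rack with the stud's wing head at (236,156) and the plug at (120,153). The board top is about 8 mm up and the stud top reads 0.082 m, as expected. I'll go over the stud, then down and grip.

jog_arm(
  plan=[
    {"x": 0.0056, "y": -0.003, "z": 0.0, "wx": 0, "wy": 0, "wz": 0.1, "jaw": 0.3},
    {"x": 0.0056, "y": -0.003, "z": 0.0, "wx": 0, "wy": 0, "wz": 0.1, "jaw": 0.3},
    {"x": 0.0056, "y": -0.003, "z": 0.0, "wx": 0, "wy": 0, "wz": 0, "jaw": 0.3},
    {"x": 0.0056, "y": -0.003, "z": 0.0, "wx": 0, "wy": 0, "wz": 0, "jaw": 0.3},
    {"x": 0, "y": 0, "z": 0.0134, "wx": 0, "wy": 0, "wz": 0, "jaw": 0.3},
    {"x": 0, "y": 0, "z": 0.0134, "wx": 0, "wy": 0, "wz": 0, "jaw": 0.3},
    {"x": 0, "y": 0, "z": 0.0134, "wx": 0, "wy": 0, "wz": 0, "jaw": 0.3},
    {"x": 0, "y": 0, "z": 0.0134, "wx": 0, "wy": 0, "wz": 0, "jaw": 0.3},
    {"x": 0, "y": 0, "z": 0.0134, "wx": 0, "wy": 0, "wz": 0, "jaw": 0.3},
    {"x": 0, "y": 0, "z": 0.0134, "wx": 0, "wy": 0, "wz": 0, "jaw": 0.3},
    {"x": 0, "y": 0, "z": 0.0134, "wx": 0, "wy": 0, "wz": 0, "jaw": 0.3},
    {"x": 0, "y": 0, "z": 0.0134, "wx": 0, "wy": 0, "wz": 0, "jaw": 0.3},
    {"x": 0, "y": 0, "z": 0.0134, "wx": 0, "wy": 0, "wz": 0, "jaw": 0.3},
    {"x": 0, "y": 0, "z": 0.0134, "wx": 0, "wy": 0, "wz": 0, "jaw": 0.3},
    {"x": 0, "y": 0, "z": 0, "wx": 0, "wy": 0, "wz": 0, "jaw": 0.3},
  ],
)

```text
clock: 3.63
ee_pos: [0.5284, -0.3224, 0.0476]
tool_rot: [[1.0, 0.018, -0.003], [0.018, -1.0, 0.002], [-0.003, -0.002, -1.0]]
contact_force: [-0.8, 1.5, -0.6]
width: 0.704
grip_force: 0.0
```

jog_arm(
  plan=[
    {"x": 0, "y": 0, "z": 0, "wx": 0, "wy": 0, "wz": 0, "jaw": 0.6},
    {"x": 0, "y": 0, "z": 0, "wx": 0, "wy": 0, "wz": 0, "jaw": 0.7},
    {"x": 0, "y": 0, "z": 0, "wx": 0, "wy": 0, "wz": 0, "jaw": 1},
    {"x": 0, "y": 0, "z": 0, "wx": 0, "wy": 0, "wz": 0, "jaw": 1},
    {"x": 0, "y": 0, "z": 0, "wx": 0, "wy": 0, "wz": 0, "jaw": 1},
    {"x": 0, "y": 0, "z": 0, "wx": 0, "wy": 0, "wz": 0, "jaw": 1},
    {"x": 0, "y": 0, "z": 0, "wx": 0, "wy": 0, "wz": 0, "jaw": 1},
    {"x": 0, "y": 0, "z": 0, "wx": 0, "wy": 0, "wz": 0, "jaw": 1},
  ],
  newtons=50,
)

```text
clock: 4.3
ee_pos: [0.5293, -0.3238, 0.0509]
tool_rot: [[1.0, 0.018, 0.001], [0.018, -1.0, -0.001], [0.001, 0.001, -1.0]]
contact_force: [-0.6, 0.4, 6.0]
width: 0.14
grip_force: 50.1
```

jog_arm(
  plan=[
    {"x": 0, "y": 0, "z": -0.005, "wx": 0, "wy": 0, "wz": 0, "jaw": 1},
    {"x": 0, "y": 0, "z": -0.01, "wx": 0, "wy": 0, "wz": 0, "jaw": 1},
    {"x": 0, "y": 0, "z": -0.012, "wx": 0, "wy": 0, "wz": 0, "jaw": 1},
    {"x": 0, "y": 0, "z": -0.014, "wx": 0, "wy": 0, "wz": 0, "jaw": 1},
    {"x": 0, "y": 0, "z": -0.014, "wx": 0, "wy": 0, "wz": 0, "jaw": 1},
    {"x": 0, "y": 0, "z": -0.014, "wx": 0, "wy": 0, "wz": 0, "jaw": 1},
    {"x": 0, "y": 0, "z": -0.014, "wx": 0, "wy": 0, "wz": 0, "jaw": 1},
    {"x": 0, "y": 0, "z": -0.014, "wx": 0, "wy": 0, "wz": 0, "jaw": 1},
    {"x": 0, "y": 0, "z": -0.014, "wx": 0, "wy": 0, "wz": 0, "jaw": 1},
    {"x": 0, "y": 0, "z": -0.009, "wx": 0, "wy": 0, "wz": 0, "jaw": 1},
    {"x": 0, "y": 0, "z": 0, "wx": 0, "wy": 0, "wz": 5, "jaw": 1},
    {"x": 0, "y": 0, "z": 0, "wx": 0, "wy": 0, "wz": 5, "jaw": 1},
    {"x": 0, "y": 0, "z": 0, "wx": 0, "wy": 0, "wz": 5, "jaw": 1},
    {"x": 0, "y": 0, "z": 0, "wx": 0, "wy": 0, "wz": 5, "jaw": 1},
    {"x": 0, "y": 0, "z": 0, "wx": 0, "wy": 0, "wz": 0, "jaw": 1},
    {"x": 0, "y": 0, "z": 0, "wx": 0, "wy": 0, "wz": 0, "jaw": 1},
  ],
)

```text
clock: 5.63
ee_pos: [0.529, -0.3233, 0.1704]
tool_rot: [[0.947, -0.323, 0.0], [-0.323, -0.947, -0.0], [0.0, 0.0, -1.0]]
contact_force: [-0.1, 0.0, -1.0]
width: 0.147
grip_force: 49.3
```

```bash
python3 - <<'E'
from h import *
go([.548,.135,.17],-19)
E
```

```text
t 5.63 pos [ 0.529  -0.3233  0.1704] yaw -18.83 shift mm [-1.299e+02 -4.399e+02  4.000e-01] rotvec deg [ 0.   -0.01  0.17] F [-0.1  0.  -1. ] w 0.147 q [ 0.39  0.84  0.25  1.36 -0.22  0.97 -1.22]
```

jog_arm(
  plan=[
    {"x": -0.0072, "y": -0.0244, "z": 0, "wx": 0, "wy": 0, "wz": 0, "jaw": 1},
    {"x": -0.0072, "y": -0.0244, "z": 0, "wx": 0, "wy": 0, "wz": 0, "jaw": 1},
    {"x": -0.0072, "y": -0.0244, "z": 0, "wx": 0, "wy": 0, "wz": 0, "jaw": 1},
    {"x": -0.0072, "y": -0.0244, "z": 0, "wx": 0, "wy": 0, "wz": 0, "jaw": 1},
    {"x": -0.0072, "y": -0.0244, "z": 0, "wx": 0, "wy": 0, "wz": 0, "jaw": 1},
    {"x": -0.0072, "y": -0.0244, "z": 0, "wx": 0, "wy": 0, "wz": 0, "jaw": 1},
    {"x": -0.0072, "y": -0.0244, "z": 0, "wx": 0, "wy": 0, "wz": 0, "jaw": 1},
    {"x": -0.0072, "y": -0.0244, "z": 0, "wx": 0, "wy": 0, "wz": 0, "jaw": 1},
    {"x": -0.0072, "y": -0.0244, "z": 0, "wx": 0, "wy": 0, "wz": 0, "jaw": 1},
    {"x": -0.0072, "y": -0.0244, "z": 0, "wx": 0, "wy": 0, "wz": 0, "jaw": 1},
    {"x": -0.0072, "y": -0.0244, "z": 0, "wx": 0, "wy": 0, "wz": 0, "jaw": 1},
    {"x": -0.0072, "y": -0.0244, "z": 0, "wx": 0, "wy": 0, "wz": 0, "jaw": 1},
    {"x": -0.0072, "y": -0.0244, "z": 0, "wx": 0, "wy": 0, "wz": 0, "jaw": 1},
    {"x": -0.0072, "y": -0.0244, "z": 0, "wx": 0, "wy": 0, "wz": 0, "jaw": 1},
    {"x": -0.0072, "y": -0.0244, "z": 0, "wx": 0, "wy": 0, "wz": 0, "jaw": 1},
    {"x": -0.0072, "y": -0.0244, "z": 0, "wx": 0, "wy": 0, "wz": 0, "jaw": 1},
    {"x": -0.0072, "y": -0.0244, "z": 0, "wx": 0, "wy": 0, "wz": 0, "jaw": 1},
    {"x": -0.0072, "y": -0.0244, "z": 0, "wx": 0, "wy": 0, "wz": 0, "jaw": 1},
    {"x": 0, "y": 0, "z": 0, "wx": 0, "wy": 0, "wz": 0, "jaw": 1},
    {"x": 0, "y": 0, "z": 0, "wx": 0, "wy": 0, "wz": 0, "jaw": 1},
  ],
)

```text
clock: 7.3
ee_pos: [0.5491, 0.1351, 0.1701]
tool_rot: [[0.947, -0.321, -0.0], [-0.321, -0.947, 0.0], [-0.0, -0.0, -1.0]]
contact_force: [-0.2, -1.0, -0.6]
width: 0.146
grip_force: 49.3
```

```bash
python3 - <<'E'
from h import *
im,d,P=snap('wrist','w3.png'); W=cloud(d,P); np.savez('w3.npz',im=im,d=d,W=W)
import pickle; pickle.dump(P,open('P3.pkl','wb'))
go([.600,.1175,.11],-19)
m=(abs(W[...,2]-.054)<.012)&(W[...,1]<.2)
p=W[m]; print(len(p),np.median(p[:,2]),cv2.minAreaRect((p[:,:2]*1000).astype(np.float32)))
E
```

```text
t 7.35 pos [0.5492 0.1338 0.1702] yaw -18.84 shift mm [53.3 -1.  60.2] rotvec deg [ 0.01 -0.    0.16] F [ 0.7  0.2 -0.8] w 0.141 q [-0.47  0.77  0.34  1.58 -0.32  0.85 -1.9 ]
13553 0.053951131204517555 ((552.97119140625, 60.72227478027344), (402.1385498046875, 114.87965393066406), 48.94272994995117)
```

View pics/w3.png

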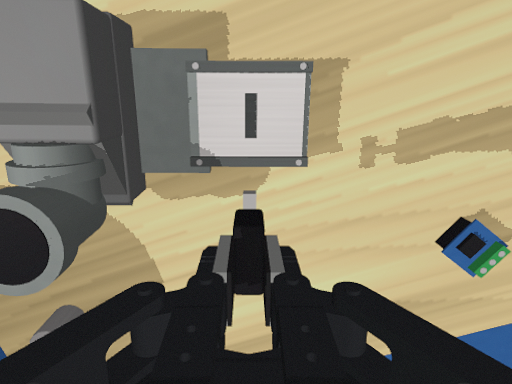

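Slot at (250,116) on the slide, which spans (188–312, 61–165). The held stud's crossbar end shows at (249,200), in line with the slot. I'll compute the slot and foot in tool axes.

```bash
python3 - <<'E'
from h import *
import pickle; P=pickle.load(open('P3.pkl','rb')); z=np.load('w3.npz'); W=z['W']; g=z['im'].mean(2); im=z['im']
T=np.linalg.inv(P['camera_from_world'])
def ray(pts,zt):
    n=cv2.undistortPoints(np.array(pts,float).reshape(-1,1,2),np.array(P['K']),np.array(P['distortion'])).reshape(-1,2)
    r=np.c_[n,np.ones(len(n))]@T[:3,:3].T; return T[:3,3]+r*((zt-T[2,3])/r[:,2])[:,None]
m=np.zeros_like(g,np.uint8); m[85:145,235:268]=(g[85:145,235:268]<125)
c=max(cv2.findContours(m,0,1)[0],key=cv2.contourArea).reshape(-1,2)
p=ray(c,.054); r=cv2.minAreaRect((p[:,:2]*1000).astype(np.float32)); print('slot',r)
tcp=np.array([.5492,.1345,.170]); R=np.array([[.947,-.322,0],[-.322,-.947,0],[0,0,-1]])
s=np.array([*r[0],54])/1000; print('slot in tool',R.T@(s-tcp))
v,u=np.mgrid[:384,:512]
m=(g>120)&(abs(u-250)<70)&(v>50)&(v<175)&(abs(W[...,2]-.054)<.006); q=W[m]; print('slide',cv2.minAreaRect((q[:,:2]*1000).astype(np.float32)),np.median(q[:,2]))
# crossbar: bottom end visible
b=W[185:212,238:260]; mm=(b[...,2]>.12)&(b[...,2]<.17); 
qq=b[mm]; print('bar',len(qq),np.round(np.c_[qq[::12]],4)[:14]); print('bar mean in tool',R.T@(qq.mean(0)-tcp))
print(g[195:206:3,238:262].astype(int))
E
```

```text
slot ((600.918701171875, 114.78903198242188), (9.148585319519043, 34.9099006652832), 71.28594207763672)
slot in tool [0.05532454 0.00201286 0.116     ]
slide ((601.3916625976562, 116.15177917480469), (99.82510375976562, 84.06941986083984), 71.25775146484375) 0.05407470970265976
bar 263 [[0.5639 0.132  0.1364]
 [0.5641 0.1326 0.1385]
 [0.5618 0.1257 0.1385]
 [0.5616 0.127  0.1388]
 [0.5622 0.1281 0.1419]
 [0.5625 0.1293 0.1437]
 [0.5622 0.1306 0.1432]
 [0.5621 0.1319 0.1437]
 [0.5614 0.1328 0.1424]
 [0.5593 0.1259 0.1433]
 [0.5589 0.1273 0.1427]
 [0.5589 0.1286 0.1433]
 [0.5585 0.13   0.1425]
 [0.5582 0.1314 0.1423]]
bar mean in tool [0.01078153 0.00095723 0.02756227]
[[179 151 151 164 186 173 171 171 171 171 171 171 171 171 171 172 171 172
  177 181 181 180 179 179]
 [191 191 190 189 185 172 169 170 169 170 170 170 169 170 169 170 170 171
  176 179 179 179 180 180]
 [182 182 182 181 180 172 169 170 170 170 169 169 169 169 169 170 170 171
  179 185 184 184 185 185]
 [179 180 180 181 180 172 169 170 170 170 169 169 170 170 169 170 169 172
  181 187 187 187 186 186]]
```

jog_arm(
  plan=[
    {"x": 0.011, "y": 0.0002, "z": 0.004, "wx": 0, "wy": 0, "wz": 0, "jaw": 1},
    {"x": 0.011, "y": 0.0002, "z": 0.008, "wx": 0, "wy": 0, "wz": 0, "jaw": 1},
    {"x": 0.011, "y": 0.0002, "z": 0.008, "wx": 0, "wy": 0, "wz": 0, "jaw": 1},
    {"x": 0.011, "y": 0.0002, "z": 0.01, "wx": 0, "wy": 0, "wz": 0, "jaw": 1},
    {"x": 0.011, "y": 0.0002, "z": 0.01, "wx": 0, "wy": 0, "wz": 0, "jaw": 1},
    {"x": 0, "y": 0, "z": 0.01, "wx": 0, "wy": 0, "wz": 0, "jaw": 1},
    {"x": 0, "y": 0, "z": 0.01, "wx": 0, "wy": 0, "wz": 0, "jaw": 1},
    {"x": 0, "y": 0, "z": 0.01, "wx": 0, "wy": 0, "wz": 0, "jaw": 1},
    {"x": 0, "y": 0, "z": 0.004, "wx": 0, "wy": 0, "wz": 0, "jaw": 1},
    {"x": 0, "y": 0, "z": 0, "wx": 0, "wy": 0, "wz": 0, "jaw": 1},
    {"x": 0, "y": 0, "z": 0, "wx": 0, "wy": 0, "wz": 0, "jaw": 1},
    {"x": 0, "y": 0, "z": 0, "wx": 0, "wy": 0, "wz": 0, "jaw": 1},
  ],
)

```text
clock: 8.35
ee_pos: [0.6011, 0.1153, 0.0966]
tool_rot: [[0.946, -0.325, 0.001], [-0.325, -0.946, 0.0], [0.001, -0.0, -1.0]]
contact_force: [-0.3, -0.2, -0.8]
width: 0.142
grip_force: 49.3
```

```bash
python3 - <<'E'
from h import *
im,d,P=snap('wrist'); cv2.imwrite('pics/w4.png',cv2.resize(im[80:280,150:350],None,fx=3,fy=3)[:,:,::-1])
go([.601,.1148,.094],-18.73)
E
```

```text
t 8.4 pos [0.6011 0.1153 0.0966] yaw -18.98 shift mm [0.1 0.5 2.6] rotvec deg [-0.03 -0.03 -0.25] F [ 0.4 -0.8 -1.4] w 0.146 q [-0.38  0.93  0.3   1.47 -0.34  0.79 -1.85]
```

View pics/w4.png

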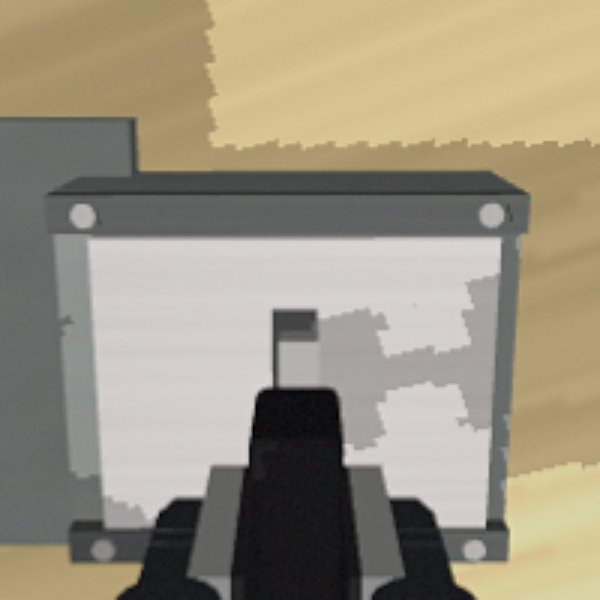

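The bar spans crop columns 278–320 and the slot 273–318, so the bar sits about 1 mm to the right (+y of the tool). I'll check both directions by rays.

```bash
python3 - <<'E'
from h import *
P=manip.camera_params('wrist'); T=np.linalg.inv(P['camera_from_world'])
s=manip.observe(); R=np.array(s['tool_rot']); print(R.T@(T[:3,3]-s['ee_pos']))
for n,x,y,z in [('slotL',273,360,.054),('slotR',318,325,.054),('slotfar',295,310,.054),('barL topedge',278,360,.0696),('barR top',320,360,.0696),('bar end bottom',299,329,.0616),('bar end top',299,341,.0696)]:
    q=cv2.undistortPoints(np.array([[[150+x/3,80+y/3]]]),np.array(P['K']),np.array(P['distortion'])).ravel()
    r=T[:3,:3]@[*q,1]; p=T[:3,3]+r*(z-T[2,3])/r[2]; print(n,np.round(1000*R.T@(p-s['ee_pos']),2))
E
```

```text
[ 0.06940504  0.00082502 -0.16404427]
slotL [ 5.96 -3.88 42.61]
slotR [13.78  5.79 42.61]
slotfar [17.09  0.88 42.61]
barL topedge [10.74 -2.52 27.01]
barR top [10.74  5.86 27.01]
bar end bottom [14.97  1.7  35.01]
bar end top [14.69  1.67 27.01]
```

jog_arm(
  plan=[
    {"x": -0.0009, "y": -0.0007, "z": 0, "wx": 0, "wy": 0, "wz": -0.2, "jaw": 1},
    {"x": 0, "y": 0, "z": 0.002, "wx": 0, "wy": 0, "wz": 0, "jaw": 1},
    {"x": 0, "y": 0, "z": 0.002, "wx": 0, "wy": 0, "wz": 0, "jaw": 1},
    {"x": 0, "y": 0, "z": 0.002, "wx": 0, "wy": 0, "wz": 0, "jaw": 1},
    {"x": 0, "y": 0, "z": 0.001, "wx": 0, "wy": 0, "wz": 0, "jaw": 1},
    {"x": 0, "y": 0, "z": 0.001, "wx": 0, "wy": 0, "wz": 0, "jaw": 1},
    {"x": 0, "y": 0, "z": 0.001, "wx": 0, "wy": 0, "wz": 0, "jaw": 1},
    {"x": 0, "y": 0, "z": 0, "wx": 0, "wy": 0, "wz": 0, "jaw": 1},
  ],
)

```text
clock: 9.07
ee_pos: [0.6003, 0.1161, 0.0868]
tool_rot: [[0.947, -0.322, -0.0], [-0.322, -0.947, 0.0], [-0.0, 0.0, -1.0]]
contact_force: [-0.4, -0.4, -1.4]
width: 0.147
grip_force: 49.3
```

jog_arm(
  plan=[
    {"x": 0, "y": 0, "z": 0.001, "wx": 0, "wy": 0, "wz": 0, "jaw": 1},
    {"x": 0, "y": 0, "z": 0.001, "wx": 0, "wy": 0, "wz": 0, "jaw": 1},
    {"x": 0, "y": 0, "z": 0.001, "wx": 0, "wy": 0, "wz": 0, "jaw": 1},
    {"x": 0, "y": 0, "z": 0, "wx": 0, "wy": 0, "wz": 0, "jaw": 1},
  ],
)

```text
clock: 9.4
ee_pos: [0.6002, 0.1161, 0.0838]
tool_rot: [[0.947, -0.322, -0.0], [-0.322, -0.947, 0.0], [-0.0, 0.0, -1.0]]
contact_force: [-0.7, 0.6, -0.5]
width: 0.141
grip_force: 49.3
```

jog_arm(
  plan=[
    {"x": 0, "y": 0, "z": 0.0015, "wx": 0, "wy": 0, "wz": 0, "jaw": 1},
    {"x": 0, "y": 0, "z": 0.0015, "wx": 0, "wy": 0, "wz": 0, "jaw": 1},
    {"x": 0, "y": 0, "z": 0.0015, "wx": 0, "wy": 0, "wz": 0, "jaw": 1},
    {"x": 0, "y": 0, "z": 0.0015, "wx": 0, "wy": 0, "wz": 0, "jaw": 1},
    {"x": 0, "y": 0, "z": 0.0015, "wx": 0, "wy": 0, "wz": 0, "jaw": 1},
    {"x": 0, "y": 0, "z": 0, "wx": 0, "wy": 0, "wz": 0, "jaw": 1},
  ],
)

```text
clock: 9.9
ee_pos: [0.6003, 0.1161, 0.0764]
tool_rot: [[0.947, -0.322, -0.0], [-0.322, -0.947, 0.0], [-0.0, -0.0, -1.0]]
contact_force: [0.1, -0.7, 3.5]
width: 0.144
grip_force: 49.8
```

jog_arm(
  plan=[
    {"x": 0, "y": 0, "z": 0.0015, "wx": 0, "wy": 0, "wz": 0, "jaw": 1},
    {"x": 0, "y": 0, "z": 0.0015, "wx": 0, "wy": 0, "wz": 0, "jaw": 1},
    {"x": 0, "y": 0, "z": 0.0015, "wx": 0, "wy": 0, "wz": 0, "jaw": 1},
    {"x": 0, "y": 0, "z": 0.0015, "wx": 0, "wy": 0, "wz": 0, "jaw": 1},
    {"x": 0, "y": 0, "z": 0.0014, "wx": 0, "wy": 0, "wz": 0, "jaw": 1},
    {"x": 0, "y": 0, "z": 0, "wx": 0, "wy": 0, "wz": 0, "jaw": 1},
    {"x": 0, "y": 0, "z": 0, "wx": 0, "wy": 0, "wz": 0, "jaw": 1},
  ],
)

```text
clock: 10.48
ee_pos: [0.6004, 0.1161, 0.0692]
tool_rot: [[0.947, -0.322, 0.0], [-0.322, -0.947, 0.0], [0.0, -0.0, -1.0]]
contact_force: [-1.5, -0.4, 6.7]
width: 0.147
grip_force: 50.2
```

```bash
python3 - <<'E'
from h import *
go([.6003,.1161,.069],71.27)
E
```

```text
t 10.48 pos [0.6004 0.1161 0.0692] yaw -18.79 shift mm [-0.1  0.1  0.2] rotvec deg [ 0.000e+00 -2.000e-02 -9.006e+01] F [-1.5 -0.4  6.7] w 0.147 q [-0.38  0.96  0.29  1.49 -0.35  0.73 -1.84]
```

jog_arm(
  plan=[
    {"x": 0, "y": 0, "z": 0, "wx": 0, "wy": 0, "wz": -4, "jaw": 1},
    {"x": 0, "y": 0, "z": 0, "wx": 0, "wy": 0, "wz": -4, "jaw": 1},
    {"x": 0, "y": 0, "z": 0, "wx": 0, "wy": 0, "wz": -4, "jaw": 1},
    {"x": 0, "y": 0, "z": 0, "wx": 0, "wy": 0, "wz": -4, "jaw": 1},
    {"x": 0, "y": 0, "z": 0, "wx": 0, "wy": 0, "wz": -4, "jaw": 1},
    {"x": 0, "y": 0, "z": 0, "wx": 0, "wy": 0, "wz": 0, "jaw": 1},
  ],
)

```text
clock: 10.98
ee_pos: [0.6007, 0.1161, 0.0694]
tool_rot: [[1.0, 0.026, 0.001], [0.026, -1.0, 0.0], [0.001, -0.0, -1.0]]
contact_force: [0.7, 0.3, 6.9]
width: 0.143
grip_force: 50.2
```

jog_arm(
  plan=[
    {"x": 0, "y": 0, "z": 0, "wx": 0, "wy": 0, "wz": -5, "jaw": 1},
    {"x": 0, "y": 0, "z": 0, "wx": 0, "wy": 0, "wz": -5, "jaw": 1},
    {"x": 0, "y": 0, "z": 0, "wx": 0, "wy": 0, "wz": -5, "jaw": 1},
    {"x": 0, "y": 0, "z": 0, "wx": 0, "wy": 0, "wz": -5, "jaw": 1},
    {"x": 0, "y": 0, "z": 0, "wx": 0, "wy": 0, "wz": -5, "jaw": 1},
    {"x": 0, "y": 0, "z": 0, "wx": 0, "wy": 0, "wz": -5, "jaw": 1},
    {"x": 0, "y": 0, "z": 0, "wx": 0, "wy": 0, "wz": -5, "jaw": 1},
    {"x": 0, "y": 0, "z": 0, "wx": 0, "wy": 0, "wz": -5, "jaw": 1},
    {"x": 0, "y": 0, "z": 0, "wx": 0, "wy": 0, "wz": -5, "jaw": 1},
    {"x": 0, "y": 0, "z": 0, "wx": 0, "wy": 0, "wz": -5, "jaw": 1},
    {"x": 0, "y": 0, "z": 0, "wx": 0, "wy": 0, "wz": -5, "jaw": 1},
    {"x": 0, "y": 0, "z": 0, "wx": 0, "wy": 0, "wz": -5, "jaw": 1},
    {"x": 0, "y": 0, "z": 0, "wx": 0, "wy": 0, "wz": -5, "jaw": 1},
    {"x": 0, "y": 0, "z": 0, "wx": 0, "wy": 0, "wz": -5, "jaw": 1},
    {"x": 0, "y": 0, "z": 0, "wx": 0, "wy": 0, "wz": 0, "jaw": 1},
    {"x": 0, "y": 0, "z": 0, "wx": 0, "wy": 0, "wz": 0, "jaw": 1},
  ],
)

```text
clock: 12.32
ee_pos: [0.6007, 0.1162, 0.0694]
tool_rot: [[0.322, 0.947, 0.001], [0.947, -0.322, 0.001], [0.001, 0.001, -1.0]]
contact_force: [-0.3, 0.6, 7.0]
width: 0.147
grip_force: 50.2
```

```bash
python3 - <<'E'
from h import *
go([.6003,.1161,.0745],71.27); print(manip.observe()['ft_torque'])
E
```

```text
t 12.32 pos [0.6007 0.1162 0.0694] yaw 71.24 shift mm [-0.2 -0.4 -5.1] rotvec deg [ 0.04 -0.05 -0.03] F [-0.3  0.6  7. ] w 0.147 q [-0.18  0.94 -0.14  1.49  0.17  0.72 -0.72]
[ 0.03604536 -0.05475645  0.03049624]
```

Turned fully. Now I ease up about 5 mm into the groove.

jog_arm(
  plan=[
    {"x": 0, "y": 0, "z": -0.001, "wx": 0, "wy": 0, "wz": 0, "jaw": 1},
    {"x": 0, "y": 0, "z": -0.001, "wx": 0, "wy": 0, "wz": 0, "jaw": 1},
    {"x": 0, "y": 0, "z": -0.001, "wx": 0, "wy": 0, "wz": 0, "jaw": 1},
    {"x": 0, "y": 0, "z": -0.001, "wx": 0, "wy": 0, "wz": 0, "jaw": 1},
    {"x": 0, "y": 0, "z": -0.001, "wx": 0, "wy": 0, "wz": 0, "jaw": 1},
    {"x": 0, "y": 0, "z": 0, "wx": 0, "wy": 0, "wz": 0, "jaw": 1},
    {"x": 0, "y": 0, "z": 0, "wx": 0, "wy": 0, "wz": 0, "jaw": 1},
  ],
)

```text
clock: 12.9
ee_pos: [0.6005, 0.1162, 0.0742]
tool_rot: [[0.322, 0.947, 0.0], [0.947, -0.322, 0.0], [0.0, 0.0, -1.0]]
contact_force: [0.8, -0.4, 4.5]
width: 0.144
grip_force: 49.9
```

jog_arm(
  plan=[
    {"x": 0, "y": 0, "z": -0.0004, "wx": 0, "wy": 0, "wz": 0, "jaw": 1},
    {"x": 0, "y": 0, "z": 0, "wx": 0, "wy": 0, "wz": 0, "jaw": 0.8},
    {"x": 0, "y": 0, "z": 0, "wx": 0, "wy": 0, "wz": 0, "jaw": 0.7},
    {"x": 0, "y": 0, "z": 0, "wx": 0, "wy": 0, "wz": 0, "jaw": 0.5},
    {"x": 0, "y": 0, "z": 0, "wx": 0, "wy": 0, "wz": 0, "jaw": 0.4},
    {"x": 0, "y": 0, "z": 0, "wx": 0, "wy": 0, "wz": 0, "jaw": 0.4},
    {"x": 0, "y": 0, "z": 0, "wx": 0, "wy": 0, "wz": 0, "jaw": 0.4},
    {"x": 0, "y": 0, "z": -0.008, "wx": 0, "wy": 0, "wz": 0, "jaw": 0.4},
    {"x": 0, "y": 0, "z": -0.012, "wx": 0, "wy": 0, "wz": 0, "jaw": 0.4},
    {"x": 0, "y": 0, "z": -0.012, "wx": 0, "wy": 0, "wz": 0, "jaw": 0.4},
    {"x": 0, "y": 0, "z": -0.012, "wx": 0, "wy": 0, "wz": 0, "jaw": 0.4},
    {"x": 0, "y": 0, "z": -0.012, "wx": 0, "wy": 0, "wz": 0, "jaw": 0.4},
    {"x": 0, "y": 0, "z": -0.012, "wx": 0, "wy": 0, "wz": 0, "jaw": 0.4},
    {"x": 0, "y": 0, "z": -0.012, "wx": 0, "wy": 0, "wz": 0, "jaw": 0.4},
    {"x": 0, "y": 0, "z": -0.012, "wx": 0, "wy": 0, "wz": 0, "jaw": 0.4},
    {"x": 0, "y": 0, "z": 0, "wx": 0, "wy": 0, "wz": 0, "jaw": 0.4},
    {"x": 0, "y": 0, "z": 0, "wx": 0, "wy": 0, "wz": 0, "jaw": 0.4},
  ],
)

```text
clock: 14.32
ee_pos: [0.6005, 0.1161, 0.1671]
tool_rot: [[0.322, 0.947, 0.001], [0.947, -0.322, 0.0], [0.001, 0.001, -1.0]]
contact_force: [0.2, -0.1, -0.3]
width: 0.597
grip_force: 0.0
```

```bash
python3 - <<'E'
from h import *
im,d,P=snap('wrist','w5.png'); W=cloud(d,P)
m=(W[...,2]>.094)&(W[...,2]<.112)&(np.hypot(W[...,0]-.6,W[...,1]-.116)<.035)
p=W[m]; print(len(p),np.percentile(p[:,2],[50,90]),cv2.minAreaRect((p[:,:2]*1000).astype(np.float32)))
go([.6,.116,.16],71.27)
E
```

```text
924 [0.10592972 0.10686454] ((600.9393920898438, 116.29119110107422), (33.3879508972168, 13.59289264678955), 71.17973327636719)
t 14.37 pos [0.6002 0.1161 0.1664] yaw 71.21 shift mm [-0.1 -0.2  6.4] rotvec deg [-0.01  0.   -0.06] F [-0.7 -0.1 -0. ] w 0.601 q [-0.17  0.81 -0.16  1.4   0.14  0.94 -0.69]
```

View pics/w5.png

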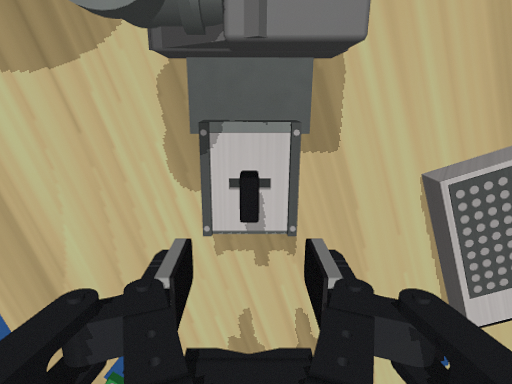

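The head at (249,195) stands upright across the slot. Its top is at 0.106 m, as expected when seated (8+32+66 mm), and its yaw is 71.2°. The gripper is clear.

```bash
python3 -c "
from plant import manip
print(manip.sign_off())"
```

```text
the job is handed in; nothing more can be done
None
```

The T-stud is locked upright in the launcher's cross groove, turned a quarter and released, and the job was handed in at about 14.4 s; the hand-in returned no verdict.

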